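# Clip two sample tubes onto the mixer

## Robot

A 6-joint arm with a two-finger parallel gripper is mounted at the origin on the work surface. World frame = base frame: x ahead of the robot, y to its left, z up, the work surface at z = 0. Lengths are in mm, angles in degrees, forces in N, time in s.
With the tool pointing down it reaches from about 275 to 1000 mm from the base axis. Payload 8.4 kg.
Tool frame: the origin (TCP) lies at the very end of the fingers, on their centre line; the grasp point (between the pads) lies 19 mm behind it; x points along the fingers, z is the direction in which the jaws open and shut, and the axes are right-handed (so a half turn about x gives the same grasp; the last joint's range is limited). The gripper opens to 85 mm and grips with 20 to 120 N. Pads are 22 mm wide; open, the fingers measure 114 mm over their backs; the gripper's body (76 mm by 85 mm) begins 54 mm behind the grasp point. The pads swing forward as they close: fully open they stand 13 mm farther back than shut.
Start: joints at [-72.559, 20.225, 93.587, -0, 66.188, -0.138], TCP at [188.755, -595.818, 231.281] pointing down, gripper open.
Joint ranges: [-150.9, 150.9], [-52.94, 120.26], [3.33, 152.33], [-74.26, 254.26], [0, 154.13], [-172.89, 172.89]. Speed limits (degrees/s): [127.2, 127.2, 159.86, 180, 180, 180].

## Interface

Orientations are given as [roll, pitch, yaw] about the fixed x, y, z axes, in that order (R = Rz(yaw) Ry(pitch) Rx(roll)).
In Python, from rig import * gives the robot as it stands.
- The arm moves only by the tool step_arm, never from a script. Its argument "series" is a list of rows, each an object with "claw": the opening, from 0 (shut) to 1 (fully open); "dp": the shift along the tool's x, y, z in cm, a list of three; "yaw": the turn about the tool's x in degrees. A call has 1 to 12 rows; each row shifts and turns the commanded pose from where the row before left it, along the tool's axes as they then stand; what a row does not reach is not made up. A row lasts 1/12 s, in which the tool goes at most 41.7 mm and 7.16 degrees, less where a joint would pass 70% of its speed; a pose out of reach is approached as far as the arm can. A call is refused whole if a number of a shift passes 4.17 or a number of a turn 7.16, either way. A call with a gripper value outside its range is refused whole. The fingers move at their own pace and stop on an object; "newtons" is the grip in N (left out, the last holds). Time passes only in rows, so rows that do not move let the fingers close. It gives the time, the measured TCP pose, the force and the opening at its end, in the units of the state.
- sense(): the state, without advancing time (a new reading comes with each control period).
- read_camera(name): name is "scene" or "top" or "wrist"; returns the picture (400x640x3 uint8, red, green, blue); there is no depth.
- camera_model(name): a dict with "camera_matrix" (3x3 intrinsics, pixels), "R" (3x3) and "t" (3): a world point X has camera coordinates R X + t; the wrist camera has in their place "T_tool_cam" (4x4, takes a point from camera to tool coordinates, whose origin is the TCP and whose axes are the tool frame's). Camera axes: x right, y down, z forward; pixel columns grow to the right and rows downward; lengths in mm; the calibration is good to about 2 mm. A picture is of the moment at which its call begins: read the wrist's pose just before it. camera_model takes no time and is no camera call.
- finish_job(): hands the job in, once; it reports no verdict.
Trained networks look in the newest picture that a camera, given by its name, has taken for a name from the list of things; names that differ only in an ending like _2 or _b are one class to them, and where a whole thing is asked for, a point or a joint stands for the part that bears it (a point fixed in the world has none). Each returns a list of dicts, best first, with "confidence" (0 to 1); they miss things now and then, are a little off and sometimes report something else, mostly with a low value. They report only what shows in the picture. A call takes as long as a camera call. They do not tell look-alikes from the thing itself.
- search_frame(camera, label): "centre" ([column, row] as shares, 0 to 1, of the picture: columns of its width, rows of its height, amid what is visible of it).
- outline_of(camera, label): "pixels" (400x640 bool, what is visible of it) and "centre" ([column, row] as shares, 0 to 1, of the picture: columns of its width, rows of its height, amid what is visible of it).
The state is a dict: "time_s": time; "q": joint angles; "qd": joint speeds; "tau": joint torques, N m; "ee_pos": TCP position; "tcp_rot": TCP orientation; "contact_force": force on the tool from outside, world axes, zero at the start; "wrist_torque": the same for the moment, N m; "width": finger opening in mm.
Only numpy, scipy, OpenCV 4.12 (cv2) and the standard library are available. Lean on these libraries where they do the work, as an engineer would, in place of code of your own. Each camera call takes 0.05 s, during which the arm holds its last target. There are 200 camera calls.

## Task

Load the tube mixer: press the thick capped tube that lies on the bench into the empty pair of wide spring clips, and the slim capped tube that lies on the bench into the empty pair of narrow clips, each snapped fully home, midway along its clips and with its cap towards the mixer's control panel, like the tube already stored there. Let go of both, and leave the stored tube and the other things on the bench where they are.

Things in the scene. Friction and masses are not known exactly. Their poses are not given: they have to be found in the camera images.
- thick_tube: Thick capped tube lying on the bench, 125 mm long, about 70 g. Origin mid length on its axis, 17 mm above the bench; x axis runs from cap (-x) to foot (+x). Clear barrel 30 mm in diameter from x = -42.5 to +56.5 mm; white six-sided cap 34 mm across flats, 20 mm long; foot ring 34 mm in diameter, 6 mm long.
- thick_tube_cap (a point): Centre of the outer face of the thick tube's cap (x = -62.5 mm of the tube).
- slim_tube: Slim capped tube lying on the bench, 130 mm long, about 40 g. Origin mid length on its axis, 12 mm above the bench; x axis runs from cap (-x) to foot (+x). Clear barrel 20 mm in diameter from x = -45 to +59 mm; white six-sided cap 24 mm across flats, 20 mm long; foot ring 24 mm in diameter, 6 mm long.
- slim_tube_cap (a point): Centre of the outer face of the slim tube's cap (x = -65 mm of the tube).
- mixer: Low white tube mixer fixed to the bench, 190 mm (x) by 205 mm (y). Origin on the bench under its middle, z up. Control panel (grey, dark knob 10 mm proud) on its -x side, facing roughly the robot. On top an aluminium plate, top face 63 mm above the bench, with three clip stations along the mixer's x axis: wide at y = +60 mm, narrow at y = 0, narrow at y = -58 mm (already holds a tube).
- clips (a point): Middle of the plate's top face, 63 mm up. Each station has two clips, 9 mm long, at x = -29 and +29 mm, each with a saddle 8 mm high; free from x = -23 to +23 mm down to the plate. A clip is two steel spring fingers hinged at the plate; gap at the lips 22 mm (wide) or 14 mm (narrow), flared above, in all 47 or 39 mm high. Pressing straight down with about 10 to 15 N snaps the tube in, onto the saddles.
- seat_thick (a point): Where the middle of the thick tube's axis belongs when fully home in the wide clips: 86 mm above the bench, at x = 0, y = +60 mm of the mixer.
- seat_slim (a point): Where the middle of the slim tube's axis belongs when fully home in the middle narrow clips: 81 mm above the bench, at x = 0, y = 0 of the mixer.
- stored_tube: A third tube, the same as the slim one, already clipped into the outer narrow clips of the mixer (y = -58 mm), cap towards the control panel. Leave it there.
- beaker: Glass beaker, 70 mm in diameter, 90 mm high, standing left of the mixer and beyond; origin under its middle. Leave it.
- jar: Amber jar with a lid, 64 mm in diameter, 100 mm high, standing right of the mixer and beyond; origin under its middle. Leave it.
- spatula: Spatula, 190 mm long, lying flat on the bench between robot and mixer. Leave it.
- weighing_bottle: Small stoppered glass weighing bottle, 54 mm in diameter, 58 mm high, standing close beside the slim tube; origin under its middle. Leave it.
- pen_cup: Dark steel pen cup, 76 mm in diameter, 100 mm high (150 mm with its pens), far left; origin under its middle. Leave it.
- crucible: White porcelain crucible, 56 mm in diameter, 42 mm high, standing close beside the thick tube; origin under its middle. Leave it.
Not all that is in view belongs to the job. What is shaped like the thick_tube but turquoise is not meant.

How it is judged:
By the outcome, as a careful person would: the job done as asked, in the order asked, and still so for the second after the job is handed in, with the robot touching nothing.
It also fails if it takes over 64 s, if anything falls off the work surface, if the arm or the gripper's body presses on something with over 40 N, if the wrist force passes 120 N, or if a joint passes its speed limit or range.

## Working session

There is one attempt and no reset: what is moved stays moved. The work goes in short steps, Python scripts to look and compute and a tool call to move; the robot and the scene stay as the last step left them, time stands still between calls to the robot, and variables do not carry over. Pictures are saved under pics/ and viewed, about 8 in all and at most 12, crops included, and the job is handed in when it is done.

Besides the shell and the picture viewer there is one more tool, called as a command line: name --argument value ..., lists and objects as JSON in quotes. step_arm: Moves the arm, as the interface text tells. Its arguments: {"type":"object","properties":{"series":{"type":"array","items":{"type":"object","properties":{"claw":{"type":"number"},"dp":{"type":"array","items":{"type":"number"}},"yaw":{"type":"number"}}}},"newtons":{"type":"number"}},"required":["series"]}

```bash
ls; mkdir -p pics; cat > h.py <<'E'
from rig import *
import numpy as np, cv2
from scipy.spatial.transform import Rotation as Ro
def cam(n,s=None):
    m=camera_model(n);K=np.array(m["camera_matrix"])
    if n!="wrist": return K,np.array(m["R"]),np.array(m["t"])
    s=s or sense();T=np.eye(4);T[:3,:3]=Ro.from_euler('xyz',s["tcp_rot"],degrees=True).as_matrix();T[:3,3]=s["ee_pos"]
    W=np.linalg.inv(T@np.array(m["T_tool_cam"]));return K,W[:3,:3],W[:3,3]
def ray(c,u,v,z):
    K,R,t=c;d=R.T@np.linalg.inv(K)@[u,v,1];o=-R.T@t;return o+d*(z-o[2])/d[2]
def proj(c,X):
    K,R,t=c;p=K@(R@np.array(X)+t);return p[:2]/p[2]
def snap(n,f):
    im=read_camera(n);cv2.imwrite("pics/"+f,im[:,:,::-1]);return im
E
python3 - <<'E'
from h import *
s=sense();print(s)
for n in("top","scene"):
    snap(n,n+"0.png");c=cam(n);print(n,-c[1].T@c[2])
    for l,z in(("thick_tube",17),("thick_tube_cap",17),("slim_tube",12),("slim_tube_cap",12),("mixer",63),("clips",63),("seat_thick",86),("seat_slim",81),("stored_tube",81),("weighing_bottle",58),("crucible",42)):
        for r in search_frame(n,l)[:3]:
            u,v=r["centre"][0]*640,r["centre"][1]*400;print(l,round(r["confidence"],2),round(u),round(v),ray(c,u,v,z).round())
E
```

```text
pics
{'time_s': 0.0, 'q': array([-7.25583907e+01,  2.02637396e+01,  9.36289913e+01, -5.70655968e-04,
        6.61894014e+01, -1.36288746e-01]), 'qd': array([ 0.00303325,  0.02420843,  0.04624679, -0.11358136, -0.04283682,
        0.08411515]), 'tau': array([-6.84583320e-04, -6.05260348e+01, -3.42070949e+01, -4.70024600e-05,
        9.19270824e-03, -1.44426231e-06]), 'ee_pos': array([ 188.61558464, -595.35084235,  230.54866954]), 'tcp_rot': array([-179.77231611,   89.91786607,  107.80581267]), 'contact_force': array([ 0.19805263, -0.25450634, -0.05211008]), 'wrist_torque': array([-0.00337417, -0.0266592 ,  0.02103439]), 'width': 85.7065380227642}
top [ 378.88691785   42.61089263 1749.65021456]
thick_tube 0.72 213 238 [426. 475.  17.]
thick_tube 0.68 253 216 [502. 332.  17.]
thick_tube 0.66 259 256 [361. 310.  17.]
thick_tube_cap 0.9 257 252 [375. 317.  17.]
thick_tube_cap 0.54 213 242 [410. 476.  17.]
thick_tube_cap 0.53 254 215 [506. 329.  17.]
slim_tube 0.68 423 232 [ 440. -274.   12.]
slim_tube_cap 0.8 423 235 [ 430. -274.   12.]
mixer 0.98 358 184 [609. -42.  63.]
clips 0.96 361 1
[... 302 characters left out ...]
 317.  42.]
scene [1070.39223575 -382.3609902  1290.79576761]
thick_tube 0.71 354 141 [367. 304.  17.]
thick_tube 0.58 391 166 [512. 337.  17.]
thick_tube 0.53 406 125 [418. 483.  17.]
thick_tube_cap 0.67 354 137 [353. 312.  17.]
thick_tube_cap 0.64 405 127 [422. 478.  17.]
thick_tube_cap 0.59 389 167 [514. 328.  17.]
slim_tube 0.74 213 252 [ 435. -269.   12.]
slim_tube_cap 0.91 211 252 [ 430. -273.   12.]
clips 0.81 318 256 [642. -48.  63.]
seat_thick 0.82 316 257 [648. -60.  86.]
seat_thick 0.38 388 170 [549. 280.  86.]
seat_slim 0.82 314 253 [635. -57.  81.]
stored_tube 0.94 299 261 [ 629. -105.   81.]
weighing_bottle 0.52 240 243 [ 479. -198.   58.]
crucible 0.82 404 183 [595. 312.  42.]
```

```bash
python3 - <<'E'
import cv2
a=cv2.imread("pics/top0.png")[120:320,180:480];b=cv2.imread("pics/scene0.png")[90:290,180:480]
cv2.imwrite("pics/v1.png",cv2.vconcat([cv2.resize(x,(800,300*800//450),interpolation=3)[:, :] if 0 else cv2.resize(x,(450*1,300),interpolation=3) for x in(a,b)]))
E
```

```text
(no output)
```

View pics/v1.png

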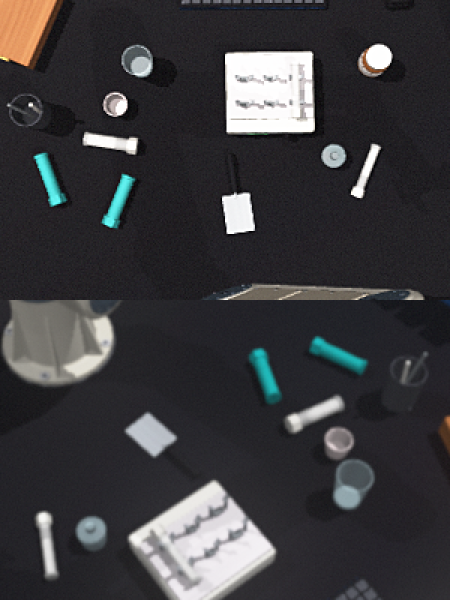

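```bash
python3 - <<'E'
from h import *
s=sense();R=Ro.from_euler('xyz',s["tcp_rot"],degrees=True).as_matrix();print(R.round(2));print(np.array(camera_model("wrist")["T_tool_cam"]).round(2),camera_model("wrist")["camera_matrix"])
for n in("top","scene"):
    im=read_camera(n);c=cam(n)
    for l,z in(("thick_tube",15),("slim_tube",12),("mixer",63),("thick_tube_cap",17),("slim_tube_cap",12)):
        for r in outline_of(n,l)[:3]:
            ys,xs=np.nonzero(r["pixels"]);P=np.array([ray(c,x,y,z)[:2] for x,y in zip(xs,ys)],np.float32)
            print(n,l,round(r["confidence"],2),im[ys,xs].mean(0).round(),P.mean(0).round(1),cv2.minAreaRect(P))
E
```

```text
[[-0.    0.95  0.3 ]
 [-0.    0.3  -0.95]
 [-1.   -0.    0.  ]]
[[   0.     -0.27    0.96 -142.46]
 [  -0.     -0.96   -0.27   68.63]
 [   1.     -0.     -0.     -0.77]
 [   0.      0.      0.      1.  ]] [[301.55063908   0.         322.73980244]
 [  0.         301.55063908 202.81161542]
 [  0.           0.           1.        ]]
top thick_tube 0.88 [ 73. 196. 194.] [367.1 313.4] ((367.1784362792969, 311.8633117675781), (37.120758056640625, 127.35796356201172), 66.79696655273438)
top thick_tube 0.75 [ 71. 194. 192.] [419.9 479.4] ((421.4834289550781, 481.32635498046875), (126.38552856445312, 35.696712493896484), 22.76445770263672)
top thick_tube 0.58 [215. 213. 211.] [507.3 330.5] ((505.94732666015625, 334.3017272949219), (132.2704315185547, 37.993656158447266), 81.62653350830078)
top slim_tube 0.67 [223. 221. 220.] [ 436.1 -274.7] ((435.43670654296875, -274.0947570800781), (24.197935104370117, 133.2574462890625), 67.65945434570312)
top mixer 0.17 [53. 53. 56.] [577.6 515.7] ((576.696044921875, 515.9616088867188), (103.44548797607422, 72.02690887451172), 63.06426239013672)
top thick_
[... 1153 characters left out ...]
2344), (208.0718994140625, 216.7637176513672), 0.3422849178314209)
scene thick_tube_cap 0.96 [180. 179. 178.] [507.9 330. ] ((507.2610168457031, 332.3773498535156), (140.9473876953125, 38.06537628173828), 82.57707977294922)
scene thick_tube_cap 0.77 [ 27. 131. 132.] [416.4 475.9] ((418.69403076171875, 475.0736083984375), (130.495361328125, 47.456512451171875), 19.488813400268555)
scene thick_tube_cap 0.64 [ 28. 141. 141.] [368.8 311. ] ((367.66204833984375, 310.38909912109375), (36.995140075683594, 148.01119995117188), 66.39380645751953)
scene slim_tube_cap 0.84 [187. 186. 185.] [ 436.8 -276.4] ((435.3730773925781, -274.90087890625), (25.72252655029297, 139.3522186279297), 68.29955291748047)
```

step_arm --series '[{"claw":1,"yaw":5.9},{"claw":1,"yaw":5.9},{"claw":1,"yaw":6.0,"dp":[-0.2,1.2,-1.5]},{"claw":1,"dp":[-0.2,2.4,-3.0]},{"claw":1,"dp":[-0.2,2.4,-3.0]},{"claw":1,"dp":[-0.2,2.4,-3.0]},{"claw":1,"dp":[-0.2,2.4,-3.0]},{"claw":1,"dp":[-0.2,2.4,-3.0]},{"claw":1,"dp":[-0.2,2.4,-3.0]},{"claw":1,"dp":[-0.2,2.4,-3.0]},{"claw":1,"dp":[-0.2,2.4,-3.0]},{"claw":1,"dp":[-0.2,2.4,-3.0]}]'

```text
validation failed for argument at $.se...
```

step_arm --series '[{"claw":1,"dp":[0,2.4,-3.0]},{"claw":1,"dp":[0,2.4,-3.0]},{"claw":1,"dp":[0,2.4,-3.0]},{"claw":1,"dp":[0,2.4,-3.0]},{"claw":1,"dp":[0,2.4,-3.0]},{"claw":1,"dp":[0,2.4,-3.0]},{"claw":1,"dp":[0,2.4,-3.0]},{"claw":1,"dp":[0,2.4,-3.0]},{"claw":1,"dp":[0,1.2,-1.5]},{"claw":1},{"claw":1},{"claw":1}]'

```text
validation failed for argument at $.se...
```

```bash
cat >> h.py <<'E'
def phi(s): # world angle of tool y
    y=Ro.from_euler('xyz',s["tcp_rot"],degrees=True).as_matrix()[:,1];return np.degrees(np.arctan2(y[1],y[0]))
def plan(x,y,z,ph):
    s=sense();p=np.array(s["ee_pos"]);a=np.radians(ph);d=np.array([x,y,z])-p
    print("t",round(s["time_s"],2),"at",p.round(1),"phi",phi(s).round(2),"yaw",round((phi(s)-ph+180)%360-180,2),"dp cm",np.round([-d[2]/10,(d[0]*np.cos(a)+d[1]*np.sin(a))/10,(d[0]*np.sin(a)-d[1]*np.cos(a))/10],2))
E
python3 - <<'E'
from h import *
plan(620,-50,250,0)
im=snap("wrist","w1.png");c=cam("wrist")
for l,z in(("mixer",63),("clips",63),("seat_thick",86),("seat_slim",81),("stored_tube",81)):
    for r in search_frame("wrist",l)[:2]:
        u,v=r["centre"][0]*640,r["centre"][1]*400;print(l,round(r["confidence"],2),round(u),round(v),ray(c,u,v,z).round())
E
```

```text
t 1.8 at [ 188.7 -595.8  231.3] phi 17.58 yaw 17.58 dp cm [ -1.87  43.13 -54.58]
```

View pics/w1.png

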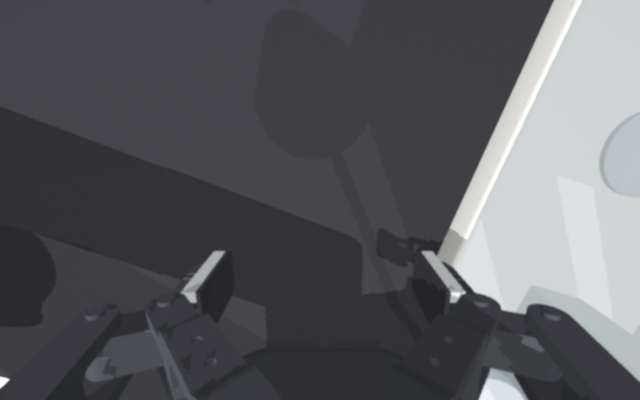

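The view (2nd picture) shows only bench edge and the fingertips near (210,260) and (440,260): the arm did not move, since the rows need all three fields.

step_arm --series '[{"claw":1,"dp":[0,0,0],"yaw":5.9},{"claw":1,"dp":[0,0,0],"yaw":5.9},{"claw":1,"dp":[-0.2,1.2,-1.5],"yaw":5.8},{"claw":1,"dp":[-0.2,2.4,-3.0],"yaw":0},{"claw":1,"dp":[-0.2,2.4,-3.0],"yaw":0},{"claw":1,"dp":[-0.2,2.4,-3.0],"yaw":0},{"claw":1,"dp":[-0.2,2.4,-3.0],"yaw":0},{"claw":1,"dp":[-0.2,2.4,-3.0],"yaw":0},{"claw":1,"dp":[-0.2,2.4,-3.0],"yaw":0},{"claw":1,"dp":[-0.2,2.4,-3.0],"yaw":0},{"claw":1,"dp":[-0.2,2.4,-3.0],"yaw":0},{"claw":1,"dp":[-0.2,2.4,-3.0],"yaw":0}]'

```text
time_s: 3.1
ee_pos: [416.2, -308.2, 251.6]
tcp_rot: [53.2, 90.0, -36.8]
contact_force: [-0.7, -0.4, 0.3]
width: 85.2
```

step_arm --series '[{"claw":1,"dp":[0,2.4,-3.0],"yaw":0},{"claw":1,"dp":[0,2.4,-3.0],"yaw":0},{"claw":1,"dp":[0,2.4,-3.0],"yaw":0},{"claw":1,"dp":[0,2.4,-3.0],"yaw":0},{"claw":1,"dp":[0,2.4,-3.0],"yaw":0},{"claw":1,"dp":[0,2.4,-3.0],"yaw":0},{"claw":1,"dp":[0,2.4,-3.0],"yaw":0},{"claw":1,"dp":[0,1.2,-1.5],"yaw":0},{"claw":1,"dp":[0,0,0],"yaw":0},{"claw":1,"dp":[0,0,0],"yaw":0}]'

```text
time_s: 3.93
ee_pos: [595.6, -84.0, 251.0]
tcp_rot: [-73.3, 90.0, -163.1]
contact_force: [-0.9, 0.4, -0.0]
width: 85.4
```

```bash

python3 - <<'E'
from h import *
plan(620,-50,250,0)
im=snap("wrist","w2.png");c=cam("wrist")
for l,z in(("mixer",63),("clips",63),("seat_thick",86),("seat_slim",81),("stored_tube",81)):
    for r in search_frame("wrist",l)[:2]:
        u,v=r["centre"][0]*640,r["centre"][1]*400;print(l,round(r["confidence"],2),round(u),round(v),ray(c,u,v,z).round())
E
```

```text
t 3.93 at [595.6 -84.  251. ] phi 0.1 yaw 0.1 dp cm [ 0.1   2.44 -3.4 ]
mixer 0.84 286 148 [631. -44.  63.]
clips 0.97 286 151 [628. -44.  63.]
seat_thick 0.85 288 150 [631. -49.  86.]
seat_thick 0.43 473 262 [ 507. -253.   86.]
seat_slim 0.57 286 146 [635. -47.  81.]
stored_tube 0.72 345 164 [ 616. -108.   81.]
stored_tube 0.53 285 149 [632. -46.  81.]
```

View pics/w2.png

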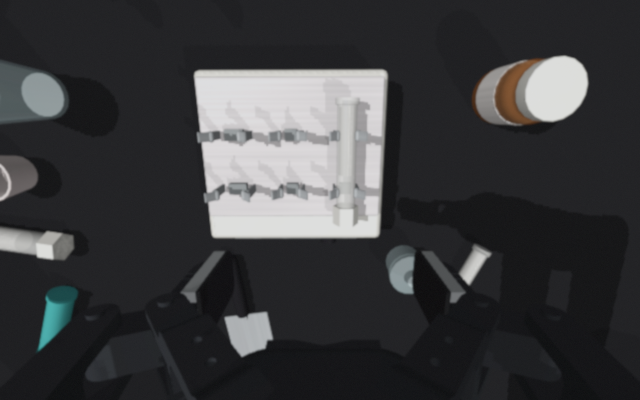

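The view (3rd) shows the whole mixer: corners about (196,71),(386,71),(381,236),(212,237), stored tube on the right from cap (345,226) to foot (348,98), free wide clips left, narrow in the middle.

```bash
python3 - <<'E'
from h import *
from scipy.optimize import least_squares
im=cv2.imread("pics/w2.png");c=cam("wrist")
g=cv2.cvtColor(im,6);m=(g>130).astype(np.uint8);n,L,st,ce=cv2.connectedComponentsWithStats(m);i=L[230,300];
cn=max(cv2.findContours((L==i).astype(np.uint8),0,2)[0],key=cv2.contourArea)
ap=cv2.approxPolyDP(cn,6,True)[:,0];print(ap.tolist())
obs=np.array([[196,71],[386,71],[381,237],[212,237]],float)
mod=np.array([[95,102.5],[95,-102.5],[-95,-102.5],[-95,102.5]])
def W(p,q): a=np.radians(p[2]);return np.array([p[0]+q[0]*np.cos(a)-q[1]*np.sin(a),p[1]+q[0]*np.sin(a)+q[1]*np.cos(a),q[2]])
tb=[([65,-58,81],(347,98)),([-65,-58,81],(345,226))]
f=lambda p:np.concatenate([(proj(c,W(p,[*q,p[3]]))-o) for q,o in zip(mod,obs)]+[proj(c,W(p,q))-o for q,o in tb])
r=least_squares(f,[625,-50,0,60]);p=r.x;print(p.round(2),r.fun.round(1))
S=3;x0,y0=180,50;v=cv2.resize(im[y0:y0+200,x0:x0+230],None,fx=S,fy=S,interpolation=3)
def d(q,col): 
    u=(proj(c,W(p,q))-[x0,y0]+.5)*S;cv2.drawMarker(v,tuple(int(k) for k in u),col,0,10,1)
for y,z,rr,lip in((60,86,22,11),(0,81,14,7),(-58,81,14,7)):
    for x in(-29,29):
        for sg in(-1,1): d([x,y+sg*lip,63+(36 if y==60 else 30)],(0,0,255)); d([x,y,71],(0,200,0))
for x in(-65,65): d([x,-58,81],(255,0,0))
for q in mod: d([*q,p[3]],(255,0,255))
cv2.imwrite("pics/v3.png",v)
E
```

```text
[[194, 73], [200, 132], [209, 139], [202, 151], [207, 192], [215, 192], [208, 201], [214, 237], [377, 236], [384, 70]]
[ 6.1529e+02 -5.1730e+01  2.0000e-02  4.6350e+01] [-1.   0.6  1.3  0.  -2.3 -0.   1.2  0.4  0.5  1.   0.2 -2.3]
```

View pics/v3.png

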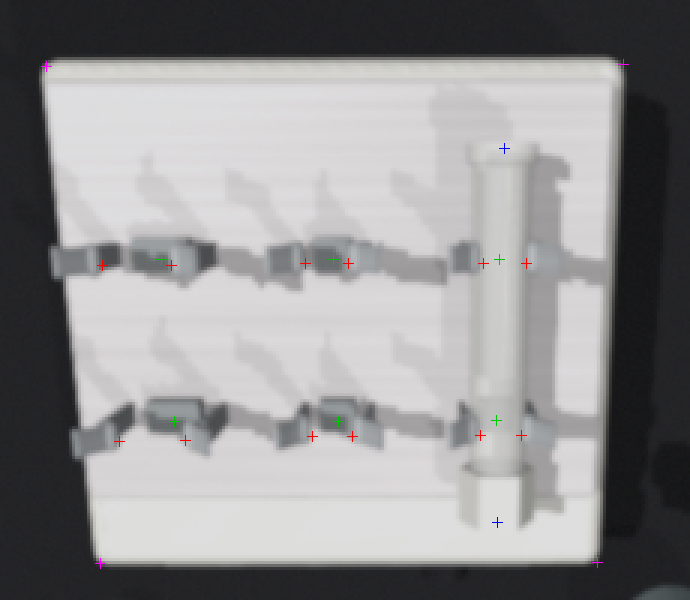

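Fit: mixer at about (615, -52), yaw 0; overlay matches saddles and stored tube. Now over to the thick tube.

step_arm --series '[{"claw":1,"dp":[0,0,0],"yaw":-6.87},{"claw":1,"dp":[0,0,0],"yaw":-6.87},{"claw":1,"dp":[0,0,0],"yaw":-6.87},{"claw":1,"dp":[0,0,0],"yaw":-6.87},{"claw":1,"dp":[0,0,0],"yaw":-6.87},{"claw":1,"dp":[0,0,0],"yaw":-6.87},{"claw":1,"dp":[0,0,0],"yaw":-6.87},{"claw":1,"dp":[0,0,0],"yaw":-6.87},{"claw":1,"dp":[0,0,0],"yaw":-6.87},{"claw":1,"dp":[0,0,0],"yaw":-6.87},{"claw":1,"dp":[0,0,0],"yaw":-6.87},{"claw":1,"dp":[0,0,0],"yaw":-6.87}]'

```text
time_s: 5.23
ee_pos: [595.0, -85.6, 251.5]
tcp_rot: [-18.9, 90.0, -26.2]
contact_force: [-0.6, -0.2, -0.2]
width: 85.9
```

step_arm --series '[{"claw":1,"dp":[0.4,3.64,-1.3],"yaw":0},{"claw":1,"dp":[0.4,3.64,-1.3],"yaw":0},{"claw":1,"dp":[0.4,3.64,-1.3],"yaw":0},{"claw":1,"dp":[0.4,3.64,-1.3],"yaw":0},{"claw":1,"dp":[0.4,3.64,-1.3],"yaw":0},{"claw":1,"dp":[0.4,3.64,-1.3],"yaw":0},{"claw":1,"dp":[0.4,3.64,-1.3],"yaw":0},{"claw":1,"dp":[0.4,3.64,-1.3],"yaw":0},{"claw":1,"dp":[0.4,3.64,-1.3],"yaw":0},{"claw":1,"dp":[0.4,3.64,-1.3],"yaw":0},{"claw":1,"dp":[0.4,3.64,-1.3],"yaw":0},{"claw":1,"dp":[0.4,0,0],"yaw":0}]'

```text
time_s: 6.23
ee_pos: [505.4, 336.2, 203.5]
tcp_rot: [84.5, 89.8, 77.1]
contact_force: [0.1, -1.0, 0.4]
width: 85.3
```

```bash
cat > tube.py <<'E'
from h import *
import sys
l,z,f=sys.argv[1],float(sys.argv[2]),sys.argv[3]
im=snap("wrist",f);c=cam("wrist")
for r in outline_of("wrist",l)[:3]:
    ys,xs=np.nonzero(r["pixels"]);P=np.array([ray(c,x,y,z)[:2] for x,y in zip(xs,ys)],np.float32)
    print(round(r["confidence"],2),im[ys,xs].mean(0).round(),xs.mean().round(),ys.mean().round(),cv2.minAreaRect(P))
for r in search_frame("wrist",l+"_cap")[:3]:
    u,v=r["centre"][0]*640,r["centre"][1]*400;print("cap",round(r["confidence"],2),round(u),round(v),ray(c,u,v,z).round())
E
python3 tube.py thick_tube 22 w4.png; python3 -c "
from h import *
plan(506,332,3,82.5)"
```

```text
0.98 [116. 221. 220.] 201.0 219.0 ((363.9792175292969, 308.6919250488281), (38.4851188659668, 132.87811279296875), 67.19075012207031)
0.87 [237. 237. 236.] 324.0 189.0 ((503.03179931640625, 324.535888671875), (129.96815490722656, 37.89543151855469), 82.3202133178711)
0.62 [106. 208. 206.] 217.0 59.0 ((416.5292663574219, 470.14447021484375), (129.56985473632812, 38.11675262451172), 21.50540542602539)
cap 0.94 200 221 [361. 309.  22.]
cap 0.9 324 190 [505. 326.  22.]
cap 0.83 218 60 [419. 469.  22.]
t 6.38 at [506.2 330.3 202.9] phi 82.45 yaw -0.05 dp cm [19.99  0.16 -0.04]
```

View pics/w4.png

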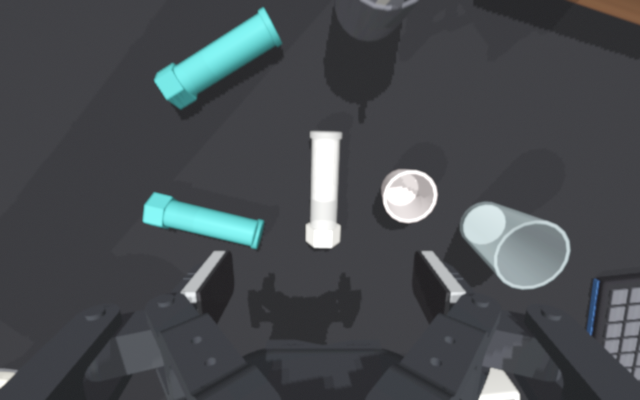

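4th picture: white tube at (324,188) with the cap at (323,235), aligned; turquoise look-alikes left, crucible right at (410,195). Re-measure now that the arm is settled.

```bash
sed -i 's/^im=snap("wrist",f);c=cam("wrist")/c=cam("wrist");im=snap("wrist",f)/' tube.py
python3 tube.py thick_tube 20 w5.png; python3 -c "
from h import *
plan(506,332,3,82.5)
c=cam('wrist')
for q in (-62.5,62.5):
  a=np.radians(82.4); print(proj(c,[505+q*np.cos(a),327+q*np.sin(a),17]))
ys,xs=np.nonzero(outline_of('wrist','thick_tube')[1]['pixels']);print(ys.min(),ys.max(),xs.min(),xs.max())"
```

```text
0.79 [102. 202. 200.] 214.0 51.0 ((415.79815673828125, 473.40081787109375), (131.1291961669922, 39.15394973754883), 20.104894638061523)
0.68 [113. 219. 218.] 199.0 214.0 ((362.9241943359375, 311.63079833984375), (39.04888153076172, 134.46774291992188), 67.53727722167969)
0.66 [238. 238. 237.] 322.0 183.0 ((502.86785888671875, 327.794921875), (129.5997772216797, 36.93180847167969), 82.12396240234375)
cap 0.83 322 182 [504. 332.  20.]
cap 0.7 197 215 [359. 313.  20.]
cap 0.63 214 53 [416. 474.  20.]
t 6.53 at [507.  329.5 203.7] phi 82.32 yaw -0.18 dp cm [20.07  0.23 -0.13]
[322.328985   237.00076454]
[322.057574   127.07725358]
187 242 140 261
```

step_arm --newtons 80 --series '[{"claw":0.65,"dp":[0,-0.14,-0.28],"yaw":0.2},{"claw":0.65,"dp":[3.3,0,0],"yaw":0},{"claw":0.65,"dp":[3.3,0,0],"yaw":0},{"claw":0.65,"dp":[3.3,0,0],"yaw":0},{"claw":0.65,"dp":[3.3,0,0],"yaw":0},{"claw":0.65,"dp":[3.3,0,0],"yaw":0},{"claw":0.65,"dp":[2.3,0,0],"yaw":0},{"claw":0.65,"dp":[1.0,0,0],"yaw":0},{"claw":0.65,"dp":[0,0,0],"yaw":0},{"claw":0.65,"dp":[0,0,0],"yaw":0}]'

```text
time_s: 7.42
ee_pos: [503.9, 329.7, 5.9]
tcp_rot: [51.5, 90.0, 43.7]
contact_force: [-0.2, 0.2, 0.5]
width: 55.6
```

step_arm --newtons 80 --series '[{"claw":0.2,"dp":[0,0,0],"yaw":0},{"claw":0.2,"dp":[0,0,0],"yaw":0},{"claw":0.2,"dp":[0,0,0],"yaw":0},{"claw":0.2,"dp":[0,0,0],"yaw":0},{"claw":0.2,"dp":[0,0,0],"yaw":0},{"claw":0.2,"dp":[0,0,0],"yaw":0},{"claw":0.2,"dp":[0,0,0],"yaw":0},{"claw":0.2,"dp":[0,0,0],"yaw":0}]'

```text
time_s: 8.08
ee_pos: [504.8, 330.7, 7.5]
tcp_rot: [40.0, 89.8, 32.2]
contact_force: [0.0, -0.6, 7.5]
width: 27.7
```

step_arm --newtons 80 --series '[{"claw":0.5,"dp":[0,0,0],"yaw":0},{"claw":0.5,"dp":[0,0,0],"yaw":0},{"claw":0.5,"dp":[0.2,0,0],"yaw":0},{"claw":0.5,"dp":[0.2,0,0],"yaw":0},{"claw":0.5,"dp":[0,0,0],"yaw":0},{"claw":0.5,"dp":[0,0,0],"yaw":0}]'

```text
time_s: 8.58
ee_pos: [503.2, 329.8, 1.0]
tcp_rot: [-141.5, 90.0, -149.3]
contact_force: [0.8, -1.3, -0.7]
width: 42.7
```

step_arm --newtons 80 --series '[{"claw":0.2,"dp":[0,0,0],"yaw":0},{"claw":0.2,"dp":[0,0,0],"yaw":0},{"claw":0.2,"dp":[0,0,0],"yaw":0},{"claw":0.2,"dp":[0,0,0],"yaw":0},{"claw":0.2,"dp":[0,0,0],"yaw":0},{"claw":0.2,"dp":[0,0,0],"yaw":0}]'

```text
time_s: 9.08
ee_pos: [503.7, 330.0, 1.5]
tcp_rot: [35.3, 90.0, 27.5]
contact_force: [0.5, -1.4, 3.6]
width: 28.0
```

step_arm --series '[{"claw":0.2,"dp":[-0.5,0,0],"yaw":0},{"claw":0.2,"dp":[-1.5,0,0],"yaw":0},{"claw":0.2,"dp":[-3,0,0],"yaw":0},{"claw":0.2,"dp":[-4,0,0],"yaw":0},{"claw":0.2,"dp":[-4,0,0],"yaw":0},{"claw":0.2,"dp":[-4,0,0],"yaw":0},{"claw":0.2,"dp":[-3,0,0],"yaw":0},{"claw":0.2,"dp":[0,0,0],"yaw":0},{"claw":0.2,"dp":[0,0,0],"yaw":0},{"claw":0.2,"dp":[0,0,0],"yaw":0}]'

```text
time_s: 9.92
ee_pos: [502.8, 329.5, 200.6]
tcp_rot: [-141.3, 89.9, -149.1]
contact_force: [-0.3, -0.0, -0.6]
width: 27.9
```

```bash
python3 - <<'E'
from h import *
plan(615,8,220,0)
im=snap("wrist","w6.png");s=sense();print(s["contact_force"],s["width"])
E
```

```text
t 9.92 at [502.8 329.5 200.6] phi 82.22 yaw 82.22 dp cm [-1.94 11.22 32.15]
[-0.05761447 -0.20474868 -1.06374473] 27.85865713942501
```

View pics/w6.png

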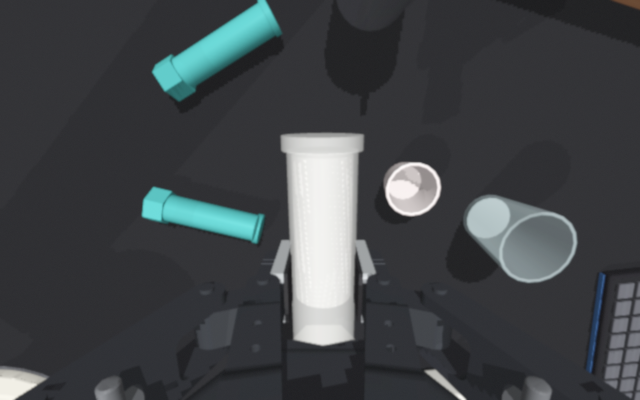

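Tube held (5th picture), straight in jaws, foot ring top edge near row 133. I'll compute the along-axis offset and turn toward the mixer.

```bash
python3 - <<'E'
from h import *
g=cv2.cvtColor(cv2.imread("pics/w6.png"),6).astype(int)
print(g[125:165,322],g[295:350:1,322])
T=np.linalg.inv(np.array(camera_model("wrist")["T_tool_cam"]));K=np.array(camera_model("wrist")["camera_matrix"])
for a in(-13,-16,-19):
  for x,y in((0,62.5),(-17,62.5),(-17,56.5),(-15,56.5),(-15,-42.5),(-19.6,-42.5),(-19.6,-62.5)):
    p=K@(T@[a+x,y,0,1])[:3];print(a,x,y,round(p[1]/p[2],1))
E
```

```text
[ 52  53  53  53  52  53  59  93 136 153 157 164 187 211 220 222 222 221
 222 222 221 218 215 214 214 215 216 219 226 234 236 235 235 238 241 242
 243 243 243 243] [243 243 243 242 243 243 243 242 242 244 244 243 239 229 220 218 218 218
 218 218 218 218 218 218 217 218 218 218 219 222 229 233 233 233 233 233
 233 233 233 233 233 233 233 233 233 233 233 233 229 208 157  86  52  46
  41]
-13 0 62.5 135.0
-13 -17 62.5 137.6
-13 -17 56.5 154.1
-13 -15 56.5 153.5
-13 -15 -42.5 367.1
-13 -19.6 -42.5 375.3
-13 -19.6 -62.5 409.6
-16 0 62.5 135.4
-16 -17 62.5 138.1
-16 -17 56.5 155.1
-16 -15 56.5 154.4
-16 -15 -42.5 372.4
-16 -19.6 -42.5 380.8
-16 -19.6 -62.5 415.7
-19 0 62.5 135.8
-19 -17 62.5 138.7
-19 -17 56.5 156.1
-19 -15 56.5 155.4
-19 -15 -42.5 377.8
-19 -19.6 -42.5 386.7
-19 -19.6 -62.5 422.0
```

step_arm --series '[{"claw":0.2,"dp":[-0.2,0,0],"yaw":6.85},{"claw":0.2,"dp":[-0.2,0,0],"yaw":6.85},{"claw":0.2,"dp":[-0.2,0,0],"yaw":6.85},{"claw":0.2,"dp":[-0.2,0,0],"yaw":6.85},{"claw":0.2,"dp":[-0.2,0,0],"yaw":6.85},{"claw":0.2,"dp":[-0.2,0,0],"yaw":6.85},{"claw":0.2,"dp":[-0.2,0,0],"yaw":6.85},{"claw":0.2,"dp":[-0.2,0,0],"yaw":6.85},{"claw":0.2,"dp":[-0.2,0,0],"yaw":6.85},{"claw":0.2,"dp":[-0.2,0,0],"yaw":6.85},{"claw":0.2,"dp":[0,0,0],"yaw":6.85},{"claw":0.2,"dp":[0,0,0],"yaw":6.85}]'

```text
time_s: 10.97
ee_pos: [502.6, 329.4, 219.2]
tcp_rot: [-57.1, 89.8, -147.4]
contact_force: [0.3, 0.5, -0.8]
width: 27.7
```

step_arm --series '[{"claw":0.2,"dp":[0,0.6,1.6],"yaw":0},{"claw":0.2,"dp":[0,1.2,3.2],"yaw":0},{"claw":0.2,"dp":[0,1.2,3.2],"yaw":0},{"claw":0.2,"dp":[0,1.2,3.2],"yaw":0},{"claw":0.2,"dp":[0,1.2,3.2],"yaw":0},{"claw":0.2,"dp":[0,1.2,3.2],"yaw":0},{"claw":0.2,"dp":[0,1.2,3.2],"yaw":0},{"claw":0.2,"dp":[0,1.2,3.2],"yaw":0},{"claw":0.2,"dp":[0,1.2,3.2],"yaw":0},{"claw":0.2,"dp":[0,1.0,3.2],"yaw":0},{"claw":0.2,"dp":[0,0.2,1.6],"yaw":0},{"claw":0.2,"dp":[0,0,0],"yaw":0}]'

```text
time_s: 11.97
ee_pos: [617.1, 6.5, 218.9]
tcp_rot: [-73.9, 89.8, -164.0]
contact_force: [-0.5, -0.3, 0.2]
width: 27.8
```

step_arm --series '[{"claw":0.2,"dp":[1.5,0,0],"yaw":0},{"claw":0.2,"dp":[2.5,0,0],"yaw":0},{"claw":0.2,"dp":[2.5,0,0],"yaw":0},{"claw":0.2,"dp":[1.5,0,0],"yaw":0},{"claw":0.2,"dp":[0,0,0],"yaw":0},{"claw":0.2,"dp":[0,0,0],"yaw":0}]'

```text
time_s: 12.47
ee_pos: [616.2, 10.7, 139.6]
tcp_rot: [-92.1, 89.8, 178.0]
contact_force: [-0.2, 0.3, 0.4]
width: 27.6
```

```bash
python3 - <<'E'
from h import *
plan(614.6,8.3,70.5,0)
s=sense();im=snap("wrist","w7.png");s2=sense();print(s2["ee_pos"],s2["contact_force"])
c=cam("wrist",s)
v=im[:,:,::-1].copy()
for y in(60,0):
  w=11 if y else 7; h=36 if y else 30
  for x in(-29,29):
    for q in((x,y-w,63+h),(x,y+w,63+h)): 
      u=proj(c,[615.3+q[0],-51.7+q[1],q[2]]);print(q,u.round());cv2.drawMarker(v,(int(u[0]),int(u[1])),(0,0,255),0,8,1)
cv2.imwrite("pics/w7m.png",v)
E
```

```text
t 12.47 at [616.2  10.7 139.6] phi 0.05 yaw 0.05 dp cm [ 6.91 -0.16  0.24]
[617.27298264  10.5641152  140.93560955] [-0.70456287  0.13429332 -0.19733753]
(-29, 49, 99) [344. 269.]
(-29, 71, 99) [311. 269.]
(29, 49, 99) [345. 184.]
(29, 71, 99) [310. 184.]
(-29, -7, 93) [424. 265.]
(-29, 7, 93) [404. 265.]
(29, -7, 93) [432. 182.]
(29, 7, 93) [410. 182.]
```

View pics/w7m.png

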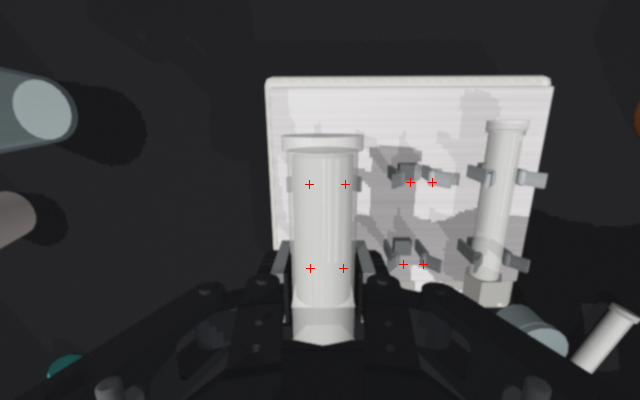

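6th view: tube centred over the wide clips (clip tips peep out at cols ~288 and ~361, row 183; tube middle 322). Check the mixer fit against this closer picture numerically.

```bash
cat > fit.py <<'E'
from h import *
c=cam("wrist")
for q in([95,102.5,46.35],[95,-102.5,46.35],[65,-58,81],[65,-58,93],[-45,-58,91]):
    print(q,proj(c,[615.3+q[0],-51.7+q[1],q[2]]).round(1))
E
python3 fit.py; python3 - <<'E'
import cv2
im=cv2.imread("pics/w7.png")[60:300,255:560];cv2.imwrite("pics/v7.png",cv2.resize(im,None,fx=2.5,fy=2.5,interpolation=3))
E
```

```text
[95, 102.5, 46.35] [268.9  82. ]
[95, -102.5, 46.35] [548.4  82.1]
[65, -58, 81] [508.8 125.6]
[65, -58, 93] [520.5 126.2]
[-45, -58, 91] [491.1 284. ]
```

View pics/v7.png

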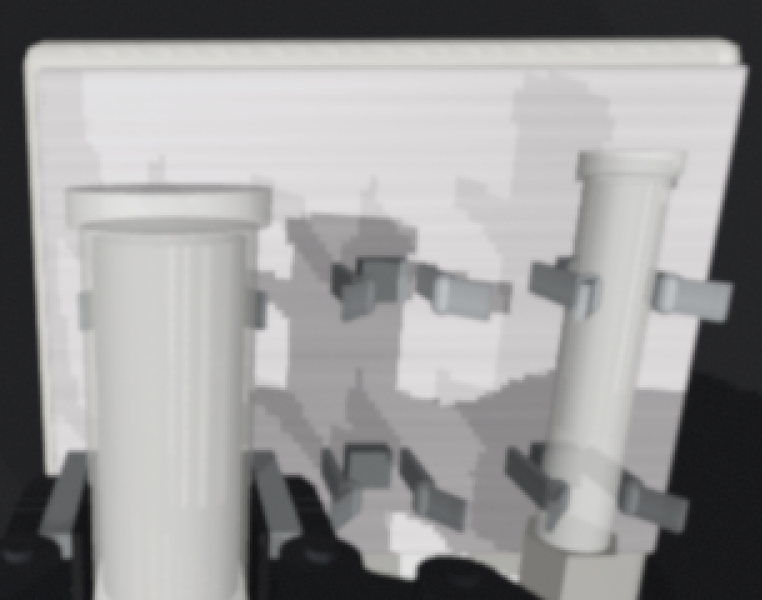

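```bash
python3 - <<'E'
from h import *
from scipy.optimize import least_squares
def cm(p,ph): 
    a=np.radians(ph);y=np.array([np.cos(a),np.sin(a),0]);x=np.array([0,0,-1.]);T=np.eye(4);T[:3,:3]=np.c_[x,y,np.cross(x,y)];T[:3,3]=p
    m=camera_model("wrist");W=np.linalg.inv(T@np.array(m["T_tool_cam"]));return np.array(m["camera_matrix"]),W[:3,:3],W[:3,3]
A=cm([595.6,-84,251],.1);B=cm([616.5,10.6,140.3],.05)
w=lambda u,v:(180+u/3,50+v/3); k=lambda u,v:(255+u/2.5,60+v/2.5)
H=None
oA=[([95,102.5,H],w(43,60)),([95,-102.5,H],w(623,60)),([-95,-102.5,H],w(600,563)),([-95,102.5,H],w(97,563)),([65,-58,81],w(503,144)),([29,60,71],w(162,255)),([-29,60,71],w(176,408)),([29,0,71],w(332,255)),([-29,0,71],w(342,408))]
oB=[([95,102.5,H],k(24,42)),([95,-102.5,H],k(740,42)),([65,-58,81],k(632,150)),([29,0,71],k(383,275)),([-29,0,71],k(368,463))]
def W(p,q): a=np.radians(p[2]);z=q[2] or p[3];return [p[0]+q[0]*np.cos(a)-q[1]*np.sin(a),p[1]+q[0]*np.sin(a)+q[1]*np.cos(a),z]
for S in([(A,oA)],[(B,oB)],[(A,oA),(B,oB)]):
    f=lambda p:np.concatenate([proj(c,W(p,q))-o for c,O in S for q,o in O])
    r=least_squares(f,[615,-51,0,50],loss='soft_l1');print(r.x.round(2),r.fun.reshape(-1,2).round(1).tolist())
E
```

```text
[ 6.171e+02 -5.039e+01  1.900e-01  4.927e+01] [[-0.2, -0.2], [0.9, -0.6], [-0.3, -0.5], [0.2, -0.2], [0.5, -0.3], [-0.2, -0.0], [-0.5, 3.1], [0.5, -0.1], [-1.2, 3.0]]
[ 6.1847e+02 -4.9490e+01 -1.5000e-01  4.9900e+01] [[0.3, -1.5], [-0.2, -0.6], [-0.6, -0.3], [0.3, 2.0], [0.2, 2.1]]
[ 6.1778e+02 -5.0090e+01  1.5000e-01  4.9850e+01] [[-0.7, -1.0], [0.9, -1.3], [-0.5, -0.8], [-0.3, -0.6], [0.3, -1.0], [-0.5, -0.7], [-0.9, 2.4], [0.2, -0.8], [-1.5, 2.4], [0.5, 0.3], [-0.1, -0.4], [-0.3, 0.4], [0.9, 3.0], [1.1, 3.0]]
```

step_arm --newtons 100 --series '[{"claw":0.2,"dp":[1.5,0.1,0],"yaw":0},{"claw":0.2,"dp":[1.0,0,0],"yaw":0},{"claw":0.2,"dp":[0.6,0,0],"yaw":0},{"claw":0.2,"dp":[0.5,0,0],"yaw":0},{"claw":0.2,"dp":[0.5,0,0],"yaw":0},{"claw":0.2,"dp":[0.5,0,0],"yaw":0},{"claw":0.2,"dp":[0.5,0,0],"yaw":0},{"claw":0.2,"dp":[0,0,0],"yaw":0}]'

```text
time_s: 13.18
ee_pos: [619.7, 10.0, 90.9]
tcp_rot: [94.3, 89.9, 4.4]
contact_force: [-0.1, 1.2, 6.2]
width: 27.1
```

step_arm --series '[{"claw":0.2,"dp":[0.5,0,0],"yaw":0},{"claw":0.2,"dp":[0.5,0,0],"yaw":0},{"claw":0.2,"dp":[0.4,0,0],"yaw":0},{"claw":0.2,"dp":[0.3,0,0],"yaw":0},{"claw":0.2,"dp":[0,0,0],"yaw":0},{"claw":0.2,"dp":[0,0,0],"yaw":0}]'

```text
time_s: 13.68
ee_pos: [617.5, 10.0, 72.0]
tcp_rot: [-90.8, 89.9, 179.3]
contact_force: [2.6, 0.8, -11.7]
width: 27.2
```

step_arm --series '[{"claw":0.2,"dp":[0.15,0,0],"yaw":0},{"claw":0.2,"dp":[0.15,0,0],"yaw":0},{"claw":0.2,"dp":[0,0,0],"yaw":0},{"claw":0.2,"dp":[0,0,0],"yaw":0}]'

```text
time_s: 14.02
ee_pos: [618.9, 9.9, 70.7]
tcp_rot: [84.2, 90.0, -5.8]
contact_force: [-0.2, 0.0, -0.1]
width: 27.1
```

step_arm --series '[{"claw":0.2,"dp":[0.1,0,0],"yaw":0},{"claw":0.2,"dp":[0.1,0,0],"yaw":0},{"claw":0.2,"dp":[0,0,0],"yaw":0},{"claw":0.2,"dp":[0,0,0],"yaw":0}]'

```text
time_s: 14.35
ee_pos: [619.2, 9.9, 70.4]
tcp_rot: [88.0, 89.9, -2.0]
contact_force: [-6.6, 0.0, 16.7]
width: 27.3
```

step_arm --series '[{"claw":0.5,"dp":[-0.2,0,0],"yaw":0},{"claw":0.5,"dp":[0,0,0],"yaw":0},{"claw":0.5,"dp":[0,0,0],"yaw":0},{"claw":0.5,"dp":[0,0,0],"yaw":0},{"claw":0.5,"dp":[-1,0,0],"yaw":0},{"claw":0.5,"dp":[-3,0,0],"yaw":0},{"claw":0.5,"dp":[-4,0,0],"yaw":0},{"claw":0.5,"dp":[-4,0,0],"yaw":0},{"claw":0.5,"dp":[-3,0,0],"yaw":0},{"claw":0.5,"dp":[0,0,0],"yaw":0},{"claw":0.5,"dp":[0,0,0],"yaw":0},{"claw":0.5,"dp":[0,0,0],"yaw":0}]'

```text
time_s: 15.35
ee_pos: [618.1, 9.9, 220.0]
tcp_rot: [-89.5, 90.0, -179.4]
contact_force: [0.5, 0.4, 0.5]
width: 42.8
```

```bash
python3 - <<'E'
from h import *
plan(435.5,-274,200,-22)
c=cam("wrist");im=snap("wrist","w8.png");v=im[:,:,::-1].copy()
for q in([62.5,60,86],[-62.5,60,86],[56.5,60,103],[65,-58,81],[-65,-58,81],[65,0,81],[-65,0,81]):
    u=proj(c,[618.2+q[0],-49.7+q[1],q[2]]);print(q,u.round());cv2.drawMarker(v,(int(u[0]),int(u[1])),(0,0,255),0,8,1)
cv2.imwrite("pics/v8.png",cv2.resize(v[60:360,180:560],None,fx=2,fy=2,interpolation=3))
E
```

```text
t 15.35 at [618.1   9.9 220. ] phi 0.02 yaw 22.02 dp cm [ 2.   -6.29 33.17]
[62.5, 60, 86] [323. 124.]
[-62.5, 60, 86] [323. 253.]
[56.5, 60, 103] [323. 132.]
[65, -58, 81] [454. 121.]
[-65, -58, 81] [439. 253.]
[65, 0, 81] [390. 121.]
[-65, 0, 81] [382. 253.]
```

View pics/v8.png

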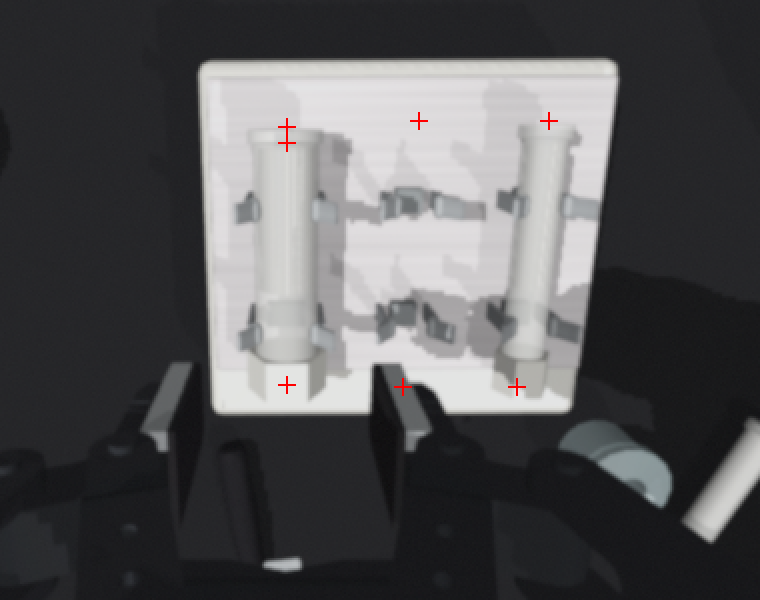

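7th view: thick tube seated in both wide clips, cap to the panel, ends level with the stored tube's. On to the slim tube.

step_arm --series '[{"claw":0.5,"dp":[0,0,0],"yaw":5.5},{"claw":0.5,"dp":[0,0,0],"yaw":5.5},{"claw":0.5,"dp":[0,0,0],"yaw":5.5},{"claw":0.5,"dp":[0,-0.4,1.8],"yaw":5.5},{"claw":0.5,"dp":[0,-0.7,3.6],"yaw":0},{"claw":0.5,"dp":[0,-0.7,3.6],"yaw":0},{"claw":0.5,"dp":[0,-0.7,3.6],"yaw":0},{"claw":0.5,"dp":[0,-0.7,3.6],"yaw":0},{"claw":0.5,"dp":[0.5,-0.7,3.6],"yaw":0},{"claw":0.5,"dp":[0.5,-0.7,3.6],"yaw":0},{"claw":0.5,"dp":[0.5,-0.7,3.6],"yaw":0},{"claw":0.5,"dp":[0.5,-0.7,3.6],"yaw":0}]'

```text
time_s: 16.4
ee_pos: [447.8, -253.0, 198.5]
tcp_rot: [-96.9, 89.8, 151.1]
contact_force: [0.2, -0.3, 0.2]
width: 42.3
```

step_arm --series '[{"claw":0.5,"dp":[0,-0.3,2.6],"yaw":0},{"claw":0.5,"dp":[0,0,0],"yaw":0},{"claw":0.5,"dp":[0,0,0],"yaw":0},{"claw":0.5,"dp":[0,0,0],"yaw":0}]'

```text
time_s: 16.73
ee_pos: [437.0, -274.7, 199.3]
tcp_rot: [-111.2, 89.9, 136.8]
contact_force: [0.5, 0.1, -0.4]
width: 42.7
```

```bash
python3 tube.py slim_tube 14 w9.png; python3 -c "
from h import *
plan(435.5,-274,1.5,-22)
c=cam('wrist')
for r in search_frame('wrist','weighing_bottle')[:2]:
    u,v=r['centre'][0]*640,r['centre'][1]*400;print('wb',r['confidence'],ray(c,u,v,40).round())"
```

```text
0.9 [188. 188. 186.] 327.0 183.0 ((430.4804382324219, -277.4416198730469), (27.2894287109375, 134.3246307373047), 66.03173065185547)
cap 0.95 326 182 [ 435. -277.   14.]
t 16.88 at [ 437.8 -274.3  199.9] phi -21.9 yaw 0.1 dp cm [19.84 -0.22  0.06]
wb 0.83 [ 469. -201.   40.]
```

View pics/w9.png

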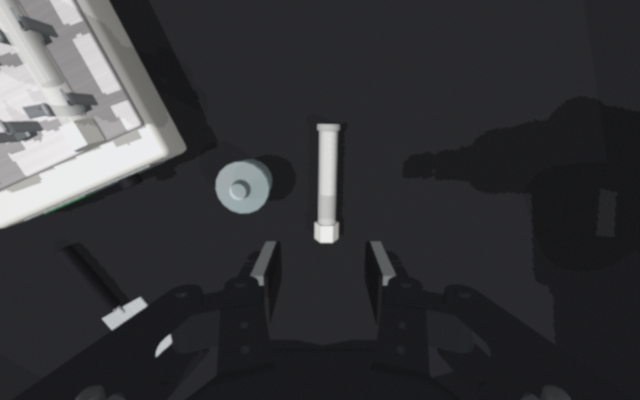

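8th view: slim tube from foot (328,127) to cap (326,241), clear of the weighing bottle at (243,187). Descend and grip.

step_arm --newtons 80 --series '[{"claw":0.5,"dp":[0,-0.49,0.48],"yaw":1.0},{"claw":0.5,"dp":[3.3,0,0],"yaw":0},{"claw":0.5,"dp":[3.3,0,0],"yaw":0},{"claw":0.5,"dp":[3.3,0,0],"yaw":0},{"claw":0.5,"dp":[3.3,0,0],"yaw":0},{"claw":0.5,"dp":[3.3,0,0],"yaw":0},{"claw":0.5,"dp":[2.2,0,0],"yaw":0},{"claw":0.5,"dp":[0.9,0,0],"yaw":0},{"claw":0.5,"dp":[0,0,0],"yaw":0},{"claw":0.5,"dp":[0,0,0],"yaw":0},{"claw":0.5,"dp":[0,0,0],"yaw":0}]'

```text
time_s: 17.85
ee_pos: [432.1, -278.5, 5.7]
tcp_rot: [79.8, 89.9, -33.2]
contact_force: [0.6, 0.1, 0.6]
width: 42.7
```

step_arm --newtons 80 --series '[{"claw":0.5,"dp":[0.3,0,0],"yaw":0},{"claw":0.5,"dp":[0,0,0],"yaw":0},{"claw":0.5,"dp":[0,0,0],"yaw":0}]'

```text
time_s: 18.1
ee_pos: [431.5, -278.2, 2.1]
tcp_rot: [79.4, 89.9, -33.5]
contact_force: [-0.3, -0.6, -0.0]
width: 42.8
```

```bash
python3 -c "
from h import *
for i in range(4): plan(431,-277,0.5,-23);read_camera('top')"
```

```text
t 18.1 at [ 431.5 -278.2    2.1] phi -22.98 yaw 0.02 dp cm [ 0.16 -0.09 -0.09]
t 18.15 at [ 431.4 -278.1    1.9] phi -22.98 yaw 0.02 dp cm [ 0.14 -0.08 -0.09]
t 18.2 at [ 431.3 -278.     1.8] phi -22.98 yaw 0.02 dp cm [ 0.13 -0.07 -0.08]
t 18.25 at [ 431.3 -278.1    1.7] phi -22.98 yaw 0.02 dp cm [ 0.12 -0.07 -0.09]
```

step_arm --newtons 80 --series '[{"claw":0.1,"dp":[0.1,0,0],"yaw":0},{"claw":0.1,"dp":[0,0,0],"yaw":0},{"claw":0.1,"dp":[0,0,0],"yaw":0},{"claw":0.1,"dp":[0,0,0],"yaw":0},{"claw":0.1,"dp":[0,0,0],"yaw":0},{"claw":0.1,"dp":[0,0,0],"yaw":0},{"claw":0.1,"dp":[0,0,0],"yaw":0},{"claw":0.1,"dp":[0,0,0],"yaw":0}]'

```text
time_s: 18.97
ee_pos: [431.1, -277.9, 0.5]
tcp_rot: [68.9, 90.0, -44.1]
contact_force: [-1.2, 0.9, 5.2]
width: 17.3
```

Gripped (17.3 mm, like the thick one with ~2.5 mm pad give). Lift and look.

step_arm --series '[{"claw":0.1,"dp":[-0.5,0,0],"yaw":0},{"claw":0.1,"dp":[-1.5,0,0],"yaw":0},{"claw":0.1,"dp":[-3,0,0],"yaw":0},{"claw":0.1,"dp":[-4,0,0],"yaw":0},{"claw":0.1,"dp":[-4,0,0],"yaw":0},{"claw":0.1,"dp":[-4,0,0],"yaw":0},{"claw":0.1,"dp":[-4,0,0],"yaw":0},{"claw":0.1,"dp":[-1,0,0],"yaw":0},{"claw":0.1,"dp":[0,0,0],"yaw":0},{"claw":0.1,"dp":[0,0,0],"yaw":0},{"claw":0.1,"dp":[0,0,0],"yaw":0}]'

```text
time_s: 19.88
ee_pos: [430.2, -277.3, 218.8]
tcp_rot: [-100.3, 89.9, 146.7]
contact_force: [0.3, -0.3, -0.5]
width: 17.2
```

```bash
python3 - <<'E'
from h import *
plan(617.3,-50,220,0);print(sense()["width"])
im=snap("wrist","w10.png")
g=cv2.cvtColor(im,7).astype(int);print(g[115:165,323])
T=np.linalg.inv(np.array(camera_model("wrist")["T_tool_cam"]));K=np.array(camera_model("wrist")["camera_matrix"])
for a in(-10,-13):
  for x,y in((12,65),(0,65),(-12,65),(-12,59),(-10,59)):
    p=K@(T@[a+x,y,0,1])[:3];print(a,x,y,round(p[1]/p[2],1))
E
```

```text
t 19.88 at [ 430.2 -277.3  218.8] phi -22.98 yaw -22.98 dp cm [ -0.12  18.71 -22.73]
17.175729646908557
[ 41  41  41  41  41  41  40  51  89 142 179 193 195 195 195 195 195 195
 195 195 195 191 179 169 175 195 202 205 208 211 214 217 220 220 219 218
 217 217 216 216 216 217 220 224 225 225 223 220 219 217]
-10 12 65 124.3
-10 0 65 125.0
-10 -12 65 125.8
-10 -12 59 141.5
-10 -10 59 141.1
-13 12 65 124.5
-13 0 65 125.2
-13 -12 65 126.0
-13 -12 59 142.1
-13 -10 59 141.7
```

View pics/w10.png

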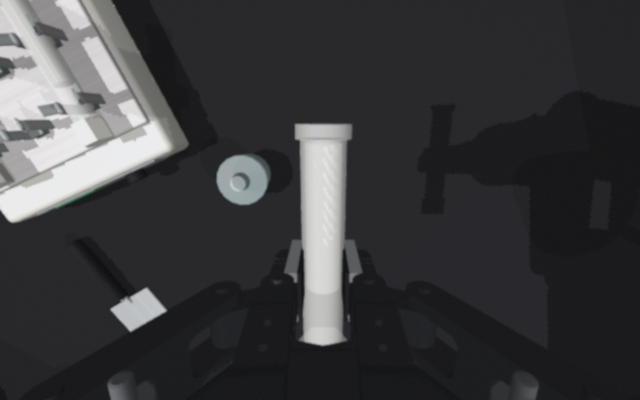

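9th view: slim tube held straight, foot at row 124 → offset about +0.8 mm. Carry to the middle clips.

step_arm --newtons 100 --series '[{"claw":0.1,"dp":[0,0,0],"yaw":-5.75},{"claw":0.1,"dp":[0,0,0],"yaw":-5.75},{"claw":0.1,"dp":[0,0,0],"yaw":-5.75},{"claw":0.1,"dp":[0,0,0],"yaw":-5.73},{"claw":0.1,"dp":[0,1.2,-1.4],"yaw":0},{"claw":0.1,"dp":[0,2.5,-3.0],"yaw":0},{"claw":0.1,"dp":[0,2.5,-3.0],"yaw":0},{"claw":0.1,"dp":[0,2.5,-3.0],"yaw":0},{"claw":0.1,"dp":[0,2.5,-3.0],"yaw":0},{"claw":0.1,"dp":[0,2.5,-3.0],"yaw":0},{"claw":0.1,"dp":[0,2.5,-3.0],"yaw":0},{"claw":0.1,"dp":[0,2.5,-3.0],"yaw":0}]'

```text
time_s: 20.93
ee_pos: [618.1, -52.0, 218.0]
tcp_rot: [-94.3, 89.8, 175.7]
contact_force: [0.7, -0.3, -1.1]
width: 16.7
```

step_arm --series '[{"claw":0.1,"dp":[1.0,0,-0.3],"yaw":0},{"claw":0.1,"dp":[2.5,0,0],"yaw":0},{"claw":0.1,"dp":[2.5,0,0],"yaw":0},{"claw":0.1,"dp":[1.8,0,0],"yaw":0},{"claw":0.1,"dp":[0,0,0],"yaw":0},{"claw":0.1,"dp":[0,0,0],"yaw":0},{"claw":0.1,"dp":[0,0,0],"yaw":0}]'

```text
time_s: 21.52
ee_pos: [618.2, -51.1, 142.4]
tcp_rot: [-97.5, 90.0, 172.5]
contact_force: [0.5, 0.3, 0.1]
width: 16.9
```

```bash
python3 - <<'E'
from h import *
snap("top","t3.png")
plan(617.4,-50,69.5,0)
im=snap("wrist","w11.png")
cv2.imwrite("pics/v11.png",cv2.resize(im[60:300,150:530,::-1],None,fx=2,fy=2,interpolation=3))
c=cam("wrist")
for q in([65,-58,81],[29,-16,102],[29,16,102],[29,0,99]):
    print(q,((proj(c,[618.2+q[0],-50+q[1],q[2]])-[150,60])*2).round())
E
```

```text
t 21.57 at [618.7 -51.1 143.1] phi -0.01 yaw -0.01 dp cm [ 7.36 -0.13 -0.11]
[65, -58, 81] [520. 127.]
[29, -16, 102] [395. 248.]
[29, 16, 102] [293. 248.]
[29, 0, 99] [344. 246.]
```

View pics/v11.png

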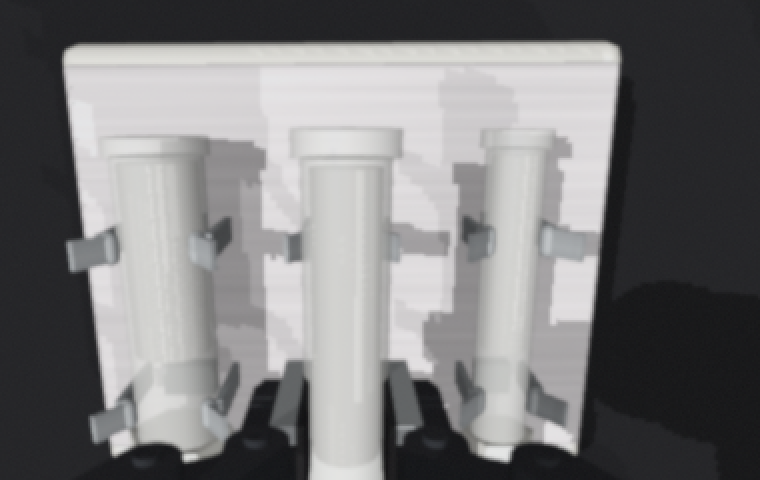

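10th view: slim tube (mid col 346) over the middle clips (tips at 285 and 400), about 1 mm to the right; correct and press.

step_arm --newtons 100 --series '[{"claw":0.1,"dp":[1.5,-0.1,-0.1],"yaw":0},{"claw":0.1,"dp":[1.5,0,0],"yaw":0},{"claw":0.1,"dp":[0.7,0,0],"yaw":0},{"claw":0.1,"dp":[0.5,0,0],"yaw":0},{"claw":0.1,"dp":[0.5,0,0],"yaw":0},{"claw":0.1,"dp":[0.5,0,0],"yaw":0},{"claw":0.1,"dp":[0.5,0,0],"yaw":0},{"claw":0.1,"dp":[0.5,0,0],"yaw":0},{"claw":0.1,"dp":[0.5,0,0],"yaw":0},{"claw":0.1,"dp":[0.4,0,0],"yaw":0},{"claw":0.1,"dp":[0,0,0],"yaw":0},{"claw":0.1,"dp":[0,0,0],"yaw":0}]'

```text
time_s: 22.62
ee_pos: [616.4, -49.9, 70.5]
tcp_rot: [-88.2, 89.9, -178.2]
contact_force: [0.8, -1.4, -8.2]
width: 16.9
```

step_arm --series '[{"claw":0.1,"dp":[0.15,0,0],"yaw":0},{"claw":0.1,"dp":[0.1,0,0],"yaw":0},{"claw":0.1,"dp":[0,0,0],"yaw":0},{"claw":0.1,"dp":[0,0,0],"yaw":0}]'

```text
time_s: 22.95
ee_pos: [616.7, -49.9, 69.5]
tcp_rot: [-91.1, 90.0, 178.9]
contact_force: [-3.3, 0.6, 5.1]
width: 16.7
```

step_arm --series '[{"claw":0.1,"dp":[0.12,0,0],"yaw":0},{"claw":0.1,"dp":[0,0,0],"yaw":0},{"claw":0.1,"dp":[0,0,0],"yaw":0}]'

```text
time_s: 23.2
ee_pos: [616.8, -49.9, 69.4]
tcp_rot: [-90.4, 90.0, 179.6]
contact_force: [-8.3, 0.3, 16.4]
width: 16.9
```

step_arm --series '[{"claw":0.35,"dp":[-0.2,0,0],"yaw":0},{"claw":0.35,"dp":[0,0,0],"yaw":0},{"claw":0.35,"dp":[0,0,0],"yaw":0},{"claw":0.35,"dp":[0,0,0],"yaw":0},{"claw":0.35,"dp":[-1,0,0],"yaw":0},{"claw":0.35,"dp":[-3,0,0],"yaw":0},{"claw":0.35,"dp":[-4,0,0],"yaw":0},{"claw":0.35,"dp":[-4,0,0],"yaw":0},{"claw":0.35,"dp":[-4,0,0],"yaw":0},{"claw":0.35,"dp":[-2,0,0],"yaw":0},{"claw":0.35,"dp":[0,0,0],"yaw":0},{"claw":0.35,"dp":[0,0,0],"yaw":0}]'

```text
time_s: 24.2
ee_pos: [617.7, -49.9, 251.5]
tcp_rot: [85.8, 89.8, -4.2]
contact_force: [-0.2, 0.1, 0.1]
width: 29.7
```

```bash
python3 - <<'E'
from h import *
s=sense();print(s["time_s"],s["ee_pos"],s["width"],s["contact_force"])
im=snap("wrist","w12.png")
cv2.imwrite("pics/v12.png",cv2.resize(im[60:300,150:530,::-1],None,fx=2,fy=2,interpolation=3))
c=cam("wrist",s)
for q in([65,-58,81],[65,0,81],[62.5,60,86],[-65,-58,81],[-65,0,81],[-62.5,60,86]):
    print(q,((proj(c,[617.5+q[0],-50+q[1],q[2]])-[150,60])*2).round())
E
```

```text
24.2 [617.72329873 -49.93295072 251.48550269] 29.70638571919329 [-0.15014897  0.10043688  0.09231637]
[65, -58, 81] [463. 123.]
[65, 0, 81] [347. 123.]
[62.5, 60, 86] [226. 128.]
[-65, -58, 81] [450. 363.]
[-65, 0, 81] [347. 363.]
[-62.5, 60, 86] [238. 363.]
```

```bash
python3 - <<'E'
from h import *
im=cv2.imread("pics/w12.png",0).astype(int)
for n,x in(("stored",381),("slim",323),("thick",263)):
    print(n,"rows108-140",im[108:140,x].tolist(),"rows225-255",im[222:252,x-4].tolist())
for y in(150,195): print(y,im[y,245:400].tolist())
read_camera("wrist")
for l in("slim_tube","thick_tube","stored_tube"):
    for r in outline_of("wrist",l)[:3]:
        ys,xs=np.nonzero(r["pixels"]);print(l,round(r["confidence"],2),xs.min(),xs.max(),ys.min(),ys.max())
for n in("top",):
    read_camera(n);c=cam(n)
    for l,z in(("crucible",42),("weighing_bottle",58),("beaker",90),("jar",100),("spatula",2)):
        for r in search_frame(n,l)[:1]:
            u,v=r["centre"][0]*640,r["centre"][1]*400;print(l,round(r["confidence"],2),ray(c,u,v,z).round())
E
```

```text
stored rows108-140 [215, 215, 217, 218, 217, 212, 207, 206, 208, 210, 208, 208, 212, 213, 214, 214, 212, 211, 210, 207, 204, 206, 207, 208, 210, 211, 211, 212, 211, 212, 212, 211] rows225-255 [203, 201, 200, 200, 200, 196, 190, 209, 224, 228, 228, 228, 228, 228, 228, 228, 228, 228, 228, 228, 228, 228, 228, 228, 228, 228, 224, 202, 152, 82]
slim rows108-140 [217, 215, 213, 211, 210, 208, 207, 207, 207, 208, 209, 208, 207, 204, 205, 206, 206, 206, 204, 201, 198, 202, 208, 213, 216, 217, 216, 216, 216, 216, 216, 217] rows225-255 [206, 200, 199, 199, 199, 194, 184, 203, 222, 227, 228, 228, 228, 228, 228, 228, 228, 228, 228, 228, 228, 228, 228, 228, 228, 228, 228, 228, 228, 228]
thick rows108-140 [214, 213, 214, 214, 214, 214, 213, 212, 212, 212, 213, 214, 214, 212, 210, 206, 203, 207, 205, 201, 200, 195, 188, 191, 198, 205, 210, 211, 210, 209, 208, 206] rows225-255 [200, 199, 199, 198, 198, 195, 183, 179, 208, 225, 228, 228, 228, 228, 228, 228, 228, 228, 228, 228, 228, 228, 228, 228, 228, 228, 228, 228, 228, 228]
150 [208, 208, 206, 202, 201, 199, 198, 201, 204, 207, 209, 209, 210, 210, 
[... 1101 characters left out ...]
16, 211, 205, 203, 194, 182, 171, 160, 153, 155, 161, 163, 164, 164, 165, 164, 165, 165, 178, 207, 219, 222, 222, 222, 221, 219, 215, 210, 207, 207, 207, 207, 207, 207, 206, 207, 207, 207, 207, 207, 207, 207, 207, 204, 196, 188, 186, 187, 191, 197, 202, 206, 208, 210, 210, 212, 216, 211, 204, 201, 191, 179, 168, 160, 162, 165, 166, 167, 166, 167, 180, 208, 220, 223, 223, 223, 223]
slim_tube 0.65 311 335 120 245
thick_tube 0.86 244 285 122 246
thick_tube 0.8 63 102 299 365
stored_tube 0.76 363 391 120 246
stored_tube 0.7 245 286 122 245
crucible 0.73 [602. 320.  42.]
weighing_bottle 0.59 [ 467. -197.   58.]
beaker 0.56 [623.  17.  90.]
jar 0.9 [ 690. -279.  100.]
spatula 0.69 [375.  43.   2.]
```

```bash
python3 -c "
from rig import *
print(finish_job())"
```

```text
the job is handed in; nothing more can be done
None
```

I loaded both tubes into the mixer and handed the job in at about 24.5 s of the 64 s allowed. I pressed the thick tube into the wide clips and the slim tube into the middle narrow clips, both with caps towards the control panel. The gripper was open and clear of everything, about 250 mm up.

**Snapped home:** Each tube was pulled in by its clips (8 to 12 N downward), then pushed back with about 16 N at the expected seat height. The tool tip stood at 70.4 mm for the thick tube and 69.4 mm for the slim one.

**Position along the clips:** In the last wrist picture the slim tube's cap edge and foot ring fall on the same image rows as the stored tube's. I viewed the thick tube after letting go. It sat in both clips, with its ends in line with the stored tube's to within about 1 mm.

**Checks that failed or disagreed:**
- The 12-picture limit stopped me viewing the last picture, so I checked the slim tube's final seat only from pixel values and the network's outlines.
- My two estimates of the mixer's position along x differed by about 3 mm. I used the closer one, and the later views supported it to about 1 to 2 mm.
- In the last top view, the networks put the crucible and weighing bottle where they were at the start, within 10 mm. For "beaker" they returned a point on the mixer, which I take as a false hit. I had no starting positions to compare the jar and spatula with. I did not check the pen cup.

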